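# Hook the red drill-bit cassette out of its deep bay

## Task

Take the hook picker by its yellow handle, fish the red cassette out of its deep bay in the plywood rack by its wire bail, and set it down without dropping it, upright in the middle of the black mat; then hang the picker back in its grey holder tube and let go. Touch the cassettes with the picker only, never with the fingers, and leave the blue cassette in its bay.

Things in the scene. Friction and masses are not known exactly. Their poses are not given: they have to be found in the camera images.
- red_cassette: Red flat box 108x44x24 mm (x,y,z), 160 g. Origin: centre of underside, z up. A rigid 5 mm wire bail stands over its middle: an arch across y in the plane x=0, legs at y=+-16 mm (27 clear), peaked to its apex at y=0, underside of the apex at z=69.5 mm. Lid under it at z=24. Stands in either bay of the rack, on its floor 8 mm above the worktop; within 4 mm and 4 degrees of the bay's middle.
- blue_cassette: The same in blue, in the rack's other bay; it stays there. The rack is fixed: two open-topped bays side by side, 68 mm between centres, each 124x60 mm inside (long side along the cassettes' x), walls 8 mm, rim 135 mm above the worktop.
- picker: Hook picker, 120 g, hung in the tube of the dock. Origin: middle of its yellow handle 26x20x44 mm (x,y,z); pinch across y. Disc, 66 mm diameter, from 24 to 28 mm below. Then a 6 mm rod at x=-13 mm, ending in a hook in the xz plane: bottom at x=0, 135 mm below the origin (a bail rests there, at -129), free tip at x=+13 rising to -119; 32 mm long in all. It goes under a bail along its +x, off along -x.
- dock: Fixed wooden board. Origin: at worktop height under the centre of its black mat, 180x160 mm (x,y), mat top 15 mm above the worktop. Grey holder tube at x=0, y=+130 mm in its frame: inner diameter 52, outer 58, rim 128 mm above the worktop. Hung up, the picker's disc lies on the rim, its handle's middle 156 mm above the worktop, the hook inside the tube clear of the bottom.
Things that resemble listed ones, but are neither listed nor needed, are in the scene too. There is more than one size of the red_cassette; the one meant has the size given above.

How it is judged:
By the outcome, as a careful person would: the job done as asked, in the order asked, and still so for the second after the job is handed in, with the robot touching nothing.
It also fails if it takes over 64 s, if anything falls off the work surface, if the arm or the gripper's body presses on something with over 40 N, if the wrist force passes 120 N, or if a joint passes its speed limit or range.

## Robot

A 6-joint arm with a two-finger parallel gripper is mounted at the origin on a cart in front of the work surface, level with it; the furniture and walls round the work are solid. World frame = base frame: x ahead of the robot, y to its left, z up, the work surface at z = 0. Lengths are in m, angles in rad, forces in N, time in s.
With the tool pointing down it reaches from about 0.35 to 0.775 m from the base axis. Payload 7.3 kg.
Tool frame: the origin (TCP) lies on the centre line of the jaws, within the pads' length; the fingertips stand 14 mm ahead of it and the grasp point (between the pads) lies 5 mm behind it; z points along the fingers, y is the direction in which the jaws open and shut (so a half turn about z gives the same grasp; the last joint's range is limited). The gripper opens to 92 mm and grips with 3 to 60 N. Pads are 19 mm wide; open, the fingers measure 130 mm over their backs; the gripper's body (75 mm by 190 mm) begins 47 mm behind the grasp point.
Start: joints at [-1.477, 0.342, 1.524, -0, 1.275, -0.146], TCP at [0.125, -0.51, 0.241] pointing down, gripper open.
Joint ranges: [-2.53, 2.53], [-0.77, 2.02], [0.04, 2.7], [-1, 4.14], [0.28, 2.66], [-3.11, 3.11]. Speed limits (rad/s): [2.57, 2.57, 3.14, 3.14, 3.14, 3.14].

## Interface

Orientations are given as [roll, pitch, yaw] about the fixed x, y, z axes, in that order (R = Rz(yaw) Ry(pitch) Rx(roll)).
In Python, from cell import telemetry, cams, robot gives the robot as it stands.
- The arm moves only by the tool servo_tool, never from a script. Its argument "targets" is text: rows parted by semicolons, each of 4 numbers parted by spaces: the shift along the tool's x, y, z in mm, then the turn about the tool's z in rad. In form: x y z yaw; .... A call has 1 to 20 rows; each row shifts and turns the pose as measured when the row begins, along the tool's axes as they then stand; what a row does not reach is not made up. A row lasts 1/8 s, in which the tool goes at most 62.5 mm and 10.7 degrees, less where a joint would pass 70% of its speed; a pose out of reach is approached as far as the arm can. A call with a gripper value outside its range is refused whole. "hand" is the opening, from 0 (shut) to 1 (fully open), set as the call begins (left out, the last holds). The fingers move at their own pace and stop on an object; "squeeze" is the grip in N (left out, the last holds). Time passes only in rows, so rows that do not move let the fingers close. It gives the time, the measured TCP pose, the force and the opening at its end, in the units of the state.
- telemetry.observe(): the state, without advancing time (a new reading comes with each control period).
- cams.read_camera(name): name is "side" or "top" or "wrist"; returns a dict with "color" (480x640x3 uint8, red, green, blue), "K" (3x3 intrinsics, pixels), "R" (3x3) and "t" (3): a world point X has camera coordinates R X + t. Camera axes: x right, y down, z forward; pixel columns grow to the right and rows downward; lengths in m; the calibration is good to about 2 mm. The wrist camera is an equidistant fisheye: a pixel r from the principal point sees the ray r / f radians off the axis. A picture is of the moment at which its call begins. There is no depth.
- robot.hand_in(): hands the job in, once; it reports no verdict.
Trained networks look in a picture, given as the dict that the camera call returned (one of the last four; its "shot" number tells which), for a name from the list of things; names that differ only in an ending like _2 or _b are one class to them, and where a whole thing is asked for, a point or a joint stands for the part that bears it (a point fixed in the world has none). Each returns a list of dicts, best first, with "score" (0 to 1); they miss things now and then, are a little off and sometimes report something else, mostly with a low value. They report only what shows in the picture. A call takes as long as a camera call. They do not tell look-alikes from the thing itself.
- cams.cut_out(picture, query): "region" (480x640 bool, what is visible of it) and "extent" ([centre column, centre row, width, height] in pixels, round what is visible of it).
The state is a dict: "time": time; "qpos": joint angles; "qvel": joint speeds; "joint_efforts": joint torques, N m; "tool_pos": TCP position; "tool_rot": TCP orientation; "contact_force": force on the tool from outside, world axes, zero at the start; "torque": the same for the moment, N m; "opening": finger opening in m.
Only numpy, scipy, OpenCV 4.12 (cv2) and the standard library are available. Lean on these libraries where they do the work, as an engineer would, in place of code of your own. Each camera call takes 0.05 s, during which the arm holds its last target.

## Working session

There is one attempt and no reset: what is moved stays moved. The work goes in short steps, Python scripts to look and compute and a tool call to move; the robot and the scene stay as the last step left them, time stands still between calls to the robot, and variables do not carry over. Pictures are saved under pics/ and viewed, and the job is handed in when it is done.

Besides the shell and the picture viewer there is one more tool, called after "Call:" by a JSON object that holds its "name" and its "arguments". servo_tool: Moves the arm, as the interface text tells. Its arguments: {"type":"object","properties":{"targets":{"type":"string"},"hand":{"type":"number"},"squeeze":{"type":"number"}},"required":["targets"]}

```bash
ls; mkdir -p pics; python3 - <<'E'
from cell import telemetry,cams,robot
import cv2,pickle
print(telemetry.observe())
d={}
for n in ["side","top","wrist"]:
    p=cams.read_camera(n); d[n]=p
    cv2.imwrite(f"pics/{n}0.png",p["color"][:,:,::-1])
    print(n,p["K"],p["R"],p["t"])
    for q in ["red_cassette","blue_cassette","picker","dock"]:
        for r in cams.cut_out(p,q): print(n,q,round(r["score"],2),r["extent"])
pickle.dump(d,open("d0.pkl","wb"))
E
```

```text
pics
{'time': 0.0, 'qpos': array([-1.47701494e+00,  3.42687585e-01,  1.52504058e+00, -2.38965772e-06,
        1.27539950e+00, -1.46008985e-01]), 'qvel': array([ 0.00079658, -0.00024451,  0.0004943 , -0.00037673, -0.00030149,
        0.00068765]), 'joint_efforts': array([ 2.40490772e-03, -4.31228650e+01, -2.44224858e+01,  7.18606822e-02,
        5.59013046e-02, -1.27049298e-04]), 'tool_pos': array([ 0.12466568, -0.50957425,  0.24005497]), 'tool_rot': array([-3.14007364e+00, -2.21068996e-04,  2.39790898e-01]), 'contact_force': array([-0.00368462, -0.35839951,  0.22019185]), 'torque': array([ 0.00289401, -0.02397837, -0.04963244]), 'opening': 0.09161865372564812}
side [[467.30068783   0.         323.58063377]
 [  0.         467.30068783 241.04320575]
 [  0.           0.           1.        ]] [[-0.83448755 -0.55079155 -0.01609966]
 [-0.34189121  0.54046028 -0.76877376]
 [ 0.43213531 -0.6360278  -0.63931816]] [0.42743903 0.30584929 0.89915139]
side red_cassette 0.75 [332.4, 290.4, 15.7, 29.8]
side red_cassette 0.34 [363.1, 246.2, 109.8, 75.7]
side dock 0.79 [364.4, 246.9, 109.1, 78.6]
top [[496.69413499   0.         328.85556317]
 [  0.         496.69413499 246.72371674]
 [  0.           0.           1.        ]] [[-0.00588254 -0.99991455 -0.01167429]
 [-0.9959427   0.00690673 -0.08972418]
 [ 0.08979715  0.01109912 -0.99589823]] [-0.04826952  0.57684427  0.95385919]
top red_cassette 0.9 [203.9, 253.6, 23.1, 56.3]
top red_cassette 0.88 [312.4, 287.5, 35.3, 38.2]
top blue_cassette 0.81 [238.1, 263.8, 27.9, 54.3]
top picker 0.66 [237.8, 264.1, 27.0, 56.8]
top picker 0.65 [378.8, 269.0, 40.0, 36.7]
wrist [[371.64829954   0.         322.12647072]
 [  0.         371.64829954 244.8051134 ]
 [  0.           0.           1.        ]] [[ 2.37307899e-01 -9.71434434e-01 -3.18810053e-04]
 [-9.28961237e-01 -2.27028246e-01  2.92385353e-01]
 [-2.84105579e-01 -6.90891919e-02 -9.56300530e-01]] [-0.52652429 -0.03648995  0.39102006]
```

View pics/top0.png

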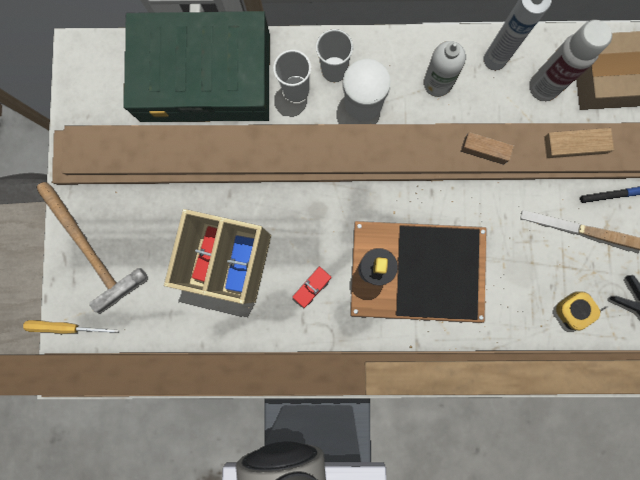

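View pics/side0.png

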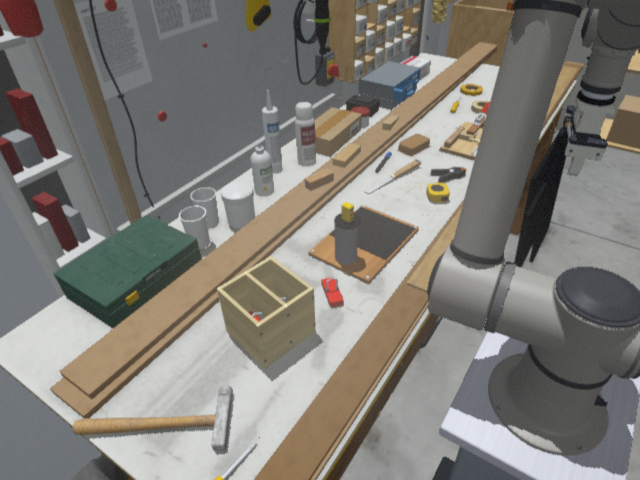

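View pics/wrist0.png

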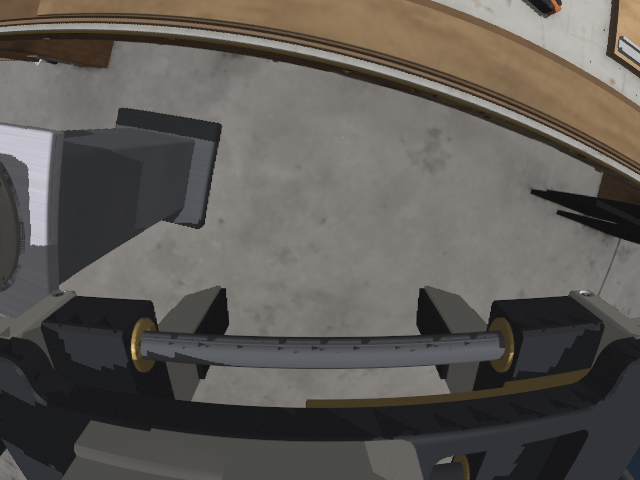

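```bash
cat > h.py <<'E'
import numpy as np,cv2
def proj(p,X):
    c=p["R"]@np.asarray(X,float)+p["t"]; K=p["K"]; return (K@(c/c[2]))[:2]
def ray(p,uv):
    K=p["K"]; d=np.linalg.inv(K)@np.array([uv[0],uv[1],1.]); return -p["R"].T@p["t"], p["R"].T@d
def rayw(p,uv):
    K=p["K"]; dx=uv[0]-K[0,2];dy=uv[1]-K[1,2];r=np.hypot(dx,dy);th=r/K[0,0]
    d=np.array([np.sin(th)*dx/max(r,1e-9),np.sin(th)*dy/max(r,1e-9),np.cos(th)])
    return -p["R"].T@p["t"], p["R"].T@d
def atz(cr,z):
    c,d=cr; return c+d*(z-c[2])/d[2]
def projw(p,X):
    c=p["R"]@np.asarray(X,float)+p["t"]; th=np.arctan2(np.hypot(c[0],c[1]),c[2]); r=th*p["K"][0,0]; n=np.hypot(c[0],c[1])
    return np.array([p["K"][0,2]+r*c[0]/n,p["K"][1,2]+r*c[1]/n])
E
python3 - <<'E'
import pickle,cv2,numpy as np
d=pickle.load(open("d0.pkl","rb"))
t=d["top"]["color"][:,:,::-1]
cv2.imwrite("pics/topA.png",cv2.resize(t[200:320,155:285],None,fx=5,fy=5,interpolation=cv2.INTER_CUBIC))
cv2.imwrite("pics/topB.png",cv2.resize(t[210:330,340:500],None,fx=5,fy=5,interpolation=cv2.INTER_CUBIC))
E
```

```text
(no output)
```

View pics/topA.png

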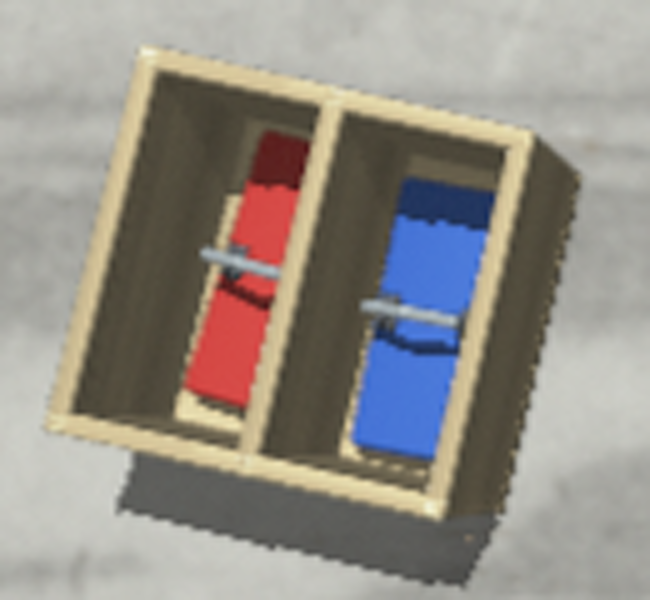

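View pics/topB.png

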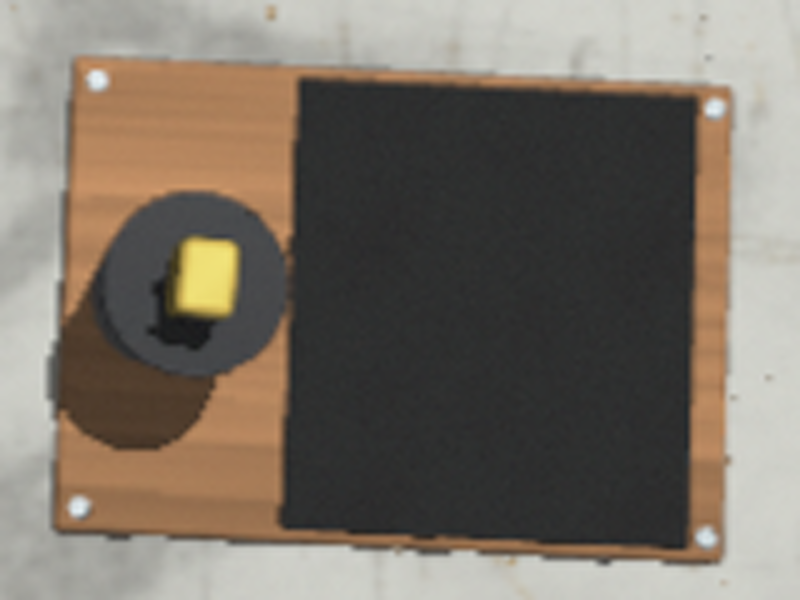

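```bash
cat > m.py <<'E'
import pickle,numpy as np
from h import *
d=pickle.load(open("d0.pkl","rb"));p=d["top"]
def c(u,v,o): return ((u+.5)/5-.5+o[0],(v+.5)/5-.5+o[1])
A=(155,200);B=(340,210)
def pts(l,o,z): return np.array([atz(ray(p,c(*q,o)),z) for q in l])
print("cam",-p["R"].T@p["t"])
m=pts([(300,80),(697,97),(688,547),(283,525)],B,.015)
print("mat",m.round(4)); ce=m.mean(0); print(ce, [np.linalg.norm(m[i]-m[(i+1)%4]).round(4) for i in range(4)])
ex=(m[0]+m[1]-m[2]-m[3]);ey=(m[0]+m[3]-m[1]-m[2])
print("yaw",np.arctan2(ex[1],ex[0]),np.arctan2(-ey[0],ey[1]))
hh=pts([(183,237),(238,240),(235,317),(178,315)],B,.178)
print("handle",hh.round(4),hh.mean(0)); 
dd=pts([(193,190),(193,376),(98,283),(288,283)],B,.132);print("disc",dd.round(4),dd[:2].mean(0),dd[2:].mean(0))
yaw=np.arctan2(ex[1],ex[0])
print("tube pred",ce[:2]+0.13*np.array([-np.sin(yaw),np.cos(yaw)]))
r=pts([(145,45),(533,130),(440,520),(47,430)],A,.135)
print("rack",r.round(4),r.mean(0),[np.linalg.norm(r[i]-r[(i+1)%4]).round(4) for i in range(4)])
ex=(r[0]+r[1]-r[2]-r[3]);ey=(r[0]+r[3]-r[1]-r[2]);print("yaw",np.arctan2(ex[1],ex[0]),np.arctan2(-ey[0],ey[1]))
yr=np.arctan2(ex[1],ex[0]);Y=np.array([-np.sin(yr),np.cos(yr)]);print("bay+y",r.mean(0)[:2]+.034*Y,"bay-y",r.mean(0)[:2]-.034*Y)
def cas(l):
    k=pts(l,A,.032);print(k.round(4),np.linalg.norm(k[0]-k[1]));e=(k[0]-k[1])[:2];e/=np.linalg.norm(e);y=np.arctan2(e[1],e[0]);n=np.array([-e[1],e[0]])
    print("centre",k.mean(0)[:2]-.022*n,"yaw",y)
print("red");cas([(260,130),(185,390)])
print("blue");cas([(403,178),(355,447)])
b=pts([(205,255),(280,272)],A,.07);print("bail",b)
E
python3 m.py
```

```text
cam [ 0.48856606 -0.06283649  1.00114005]
mat [[ 0.6189 -0.1934  0.015 ]
 [ 0.6109 -0.3513  0.015 ]
 [ 0.4332 -0.3419  0.015 ]
 [ 0.4426 -0.1835  0.015 ]]
[ 0.52636848 -0.26753607  0.015     ] [np.float64(0.1581), np.float64(0.178), np.float64(0.1587), np.float64(0.1766)]
yaw -0.054549524643450316 -0.054983931390519956
handle [[ 0.5451 -0.1321  0.178 ]
 [ 0.544  -0.1503  0.178 ]
 [ 0.5185 -0.1489  0.178 ]
 [ 0.5193 -0.1301  0.178 ]] [ 0.53172154 -0.14036139  0.178     ]
disc [[ 0.5648 -0.1397  0.132 ]
 [ 0.4997 -0.1388  0.132 ]
 [ 0.5324 -0.106   0.132 ]
 [ 0.5319 -0.1724  0.132 ]] [ 0.53224631 -0.13924997  0.132     ] [ 0.53213713 -0.13923354  0.132     ]
tube pred [ 0.5334564  -0.13772944]
rack [[0.6362 0.2034 0.135 ]
 [0.6048 0.0657 0.135 ]
 [0.4685 0.0972 0.135 ]
 [0.5005 0.235  0.135 ]] [0.55251446 0.15033061 0.135     ] [np.float64(0.1412), np.float64(0.1399), np.float64(0.1414), np.float64(0.1393)]
yaw -0.22778700105387473 -0.22597263448137322
bay+y [0.56019242 0.18345234] bay-y [0.5448365  0.11720888]
red
[[0.6195 0.1889 0.032 ]
 [0.5172 0.2166 0.032 ]] 0.10593600532797817
centre [0.56257619 0.181511  ] yaw -0.2649337399081703
blue
[[0.6    0.1321 0.032 ]
 [0.4946 0.1497 0.032 ]] 0.10683552998988692
centre [0.54368468 0.11921513] yaw -0.16534682871532022
bail [[0.56692398 0.1990491  0.07      ]
 [0.56029789 0.17056365 0.07      ]]
```

```bash
cat > pl.py <<'E'
import numpy as np,sys
from cell import telemetry
def plan(x,y,z,yaw,step=50,turn=.15):
    s=telemetry.observe(); P=np.array(s["tool_pos"]); w=s["tool_rot"][2]
    print("now",s["time"],P.round(4),np.round(s["tool_rot"],4),"F",s["contact_force"].round(1),"op",round(s["opening"],4))
    T=np.array([x,y,z]); D=T-P; dw=(yaw-w+np.pi)%(2*np.pi)-np.pi
    n=max(int(np.ceil(np.linalg.norm(D)*1000/step)),int(np.ceil(abs(dw)/turn)),1)
    out=[]
    for i in range(n):
        R=np.array([[np.cos(w),np.sin(w),0],[np.sin(w),-np.cos(w),0],[0,0,-1]])
        v=R.T@(D/n)*1000; out.append("%.1f %.1f %.1f %.3f"%(*v,-dw/n)); w+=dw/n
    print("; ".join(out))
if __name__=="__main__": plan(*map(float,sys.argv[1:]))
E
python3 pl.py .532 -.139 .26 -.05 45
```

```text
now 0.75 [ 0.1247 -0.51    0.2408] [3.1415 0.     0.2398] F [-0.4 -0.5 -0.3] op 0.0916
37.2 -20.3 -1.5 0.022; 36.7 -21.1 -1.5 0.022; 36.3 -21.9 -1.5 0.022; 35.8 -22.7 -1.5 0.022; 35.3 -23.5 -1.5 0.022; 34.7 -24.3 -1.5 0.022; 34.2 -25.1 -1.5 0.022; 33.6 -25.8 -1.5 0.022; 33.0 -26.6 -1.5 0.022; 32.4 -27.3 -1.5 0.022; 31.8 -28.0 -1.5 0.022; 31.2 -28.7 -1.5 0.022; 30.5 -29.4 -1.5 0.022
```

Call:
{"name": "servo_tool", "arguments": {"targets": "37 -20 -2 0.022; 37 -21 -2 0.022; 36 -22 -2 0.022; 36 -23 -2 0.022; 35 -23 -2 0.022; 35 -24 -2 0.022; 34 -25 -2 0.022; 34 -26 -2 0.022; 33 -27 -2 0.022; 32 -27 -2 0.022; 32 -28 -2 0.022; 31 -29 0 0.022; 30 -29 0 0.022; 0 0 0 0", "hand": 1, "squeeze": 40}}

```text
time: 2.5
tool_pos: [0.5456, -0.13, 0.2639]
tool_rot: [3.138, -0.003, -0.058]
contact_force: [0.3, 0.3, -0.5]
opening: 0.0919
```

```bash
python3 pl.py .532 -.139 .22 -.05 30; python3 - <<'E'
from cell import cams
import cv2,pickle
p=cams.read_camera("wrist"); cv2.imwrite("pics/w1.png",p["color"][:,:,::-1]); pickle.dump(p,open("w1.pkl","wb"))
from h import *
for X in [(.532,-.139,.178),(.545,-.149,.178),(.545,-.129,.178),(.519,-.149,.178),(.519,-.129,.178)]: print(X,projw(p,X))
E
```

```text
now 2.5 [ 0.5456 -0.13    0.2639] [ 3.1385 -0.0035 -0.0584] F [ 0.3  0.3 -0.5] op 0.0919
-6.5 4.9 21.9 -0.004; -6.6 4.8 21.9 -0.004
(0.532, -0.139, 0.178) [334.1109878  277.77176478]
(0.545, -0.149, 0.178) [348.39499003 258.48926897]
(0.545, -0.129, 0.178) [317.90378154 260.2336543 ]
(0.519, -0.149, 0.178) [349.70562811 294.5950534 ]
(0.519, -0.129, 0.178) [320.29926701 296.28764296]
```

View pics/w1.png

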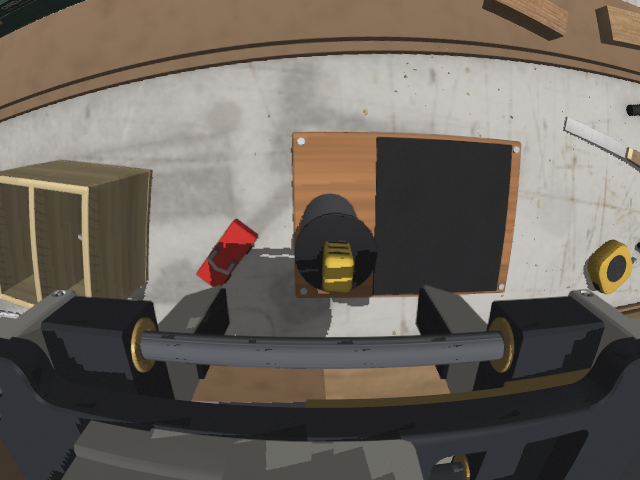

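Call:
{"name": "servo_tool", "arguments": {"targets": "-6.5 5 22 -0.004; -6.5 5 22 -0.004; 0 0 0 0; 0 0 0 0"}}

```text
time: 3.05
tool_pos: [0.5293, -0.1434, 0.2204]
tool_rot: [3.136, -0.004, -0.053]
contact_force: [1.1, 0.1, 0.4]
opening: 0.0915
```

```bash
python3 pl.py .532 -.140 .153 -.05 20
```

```text
now 3.05 [ 0.5293 -0.1434  0.2204] [ 3.1364 -0.0038 -0.0533] F [1.1 0.1 0.4] op 0.0915
0.6 -0.9 16.8 -0.001; 0.6 -0.9 16.8 -0.001; 0.6 -0.9 16.8 -0.001; 0.6 -0.9 16.8 -0.001
```

Call:
{"name": "servo_tool", "arguments": {"targets": "1 -1 17 0; 1 -1 17 0; 1 -1 17 0; 0 -1 14 0; 0 0 0 0; 0 0 0 0"}}

```text
time: 3.8
tool_pos: [0.5361, -0.1421, 0.1599]
tool_rot: [3.133, -0.014, -0.055]
contact_force: [0.3, -0.2, -0.1]
opening: 0.0916
```

```bash
python3 pl.py .532 -.140 .153 -.05 20
```

```text
now 3.8 [ 0.5361 -0.1421  0.1599] [ 3.1326 -0.0143 -0.0547] F [ 0.3 -0.2 -0.1] op 0.0916
-4.2 -1.9 6.9 -0.005
```

Call:
{"name": "servo_tool", "arguments": {"targets": "-4 -2 6 0; 0 0 0 0"}}

```text
time: 4.05
tool_pos: [0.5324, -0.14, 0.1544]
tool_rot: [3.132, -0.016, -0.055]
contact_force: [0.3, -0.1, 0.6]
opening: 0.0916
```

Call:
{"name": "servo_tool", "arguments": {"targets": "0 0 0 0; 0 0 0 0; 0 0 0 0; 0 0 0 0", "hand": 0, "squeeze": 40}}

```text
time: 4.55
tool_pos: [0.5327, -0.1401, 0.1549]
tool_rot: [3.132, -0.017, -0.055]
contact_force: [0.7, 1.5, -0.5]
opening: 0.0563
```

```bash
python3 pl.py .532 -.140 .40 -.05 50
```

```text
now 4.55 [ 0.5327 -0.1401  0.1549] [ 3.1316 -0.0169 -0.0546] F [ 0.7  1.5 -0.5] op 0.0563
-0.1 -0.0 -49.0 -0.001; -0.1 -0.0 -49.0 -0.001; -0.1 -0.0 -49.0 -0.001; -0.1 -0.0 -49.0 -0.001; -0.1 -0.0 -49.0 -0.001
```

Call:
{"name": "servo_tool", "arguments": {"targets": "0 0 0 0; 0 0 0 0; 0 0 0 0; 0 0 0 0; 0 0 0 0; 0 0 0 0"}}

```text
time: 5.3
tool_pos: [0.5328, -0.1401, 0.155]
tool_rot: [3.132, -0.017, -0.055]
contact_force: [0.2, 0.4, 0.4]
opening: 0.0203
```

```bash
python3 pl.py .532 -.140 .40 -.05 50
```

```text
now 5.3 [ 0.5328 -0.1401  0.155 ] [ 3.1317 -0.0171 -0.0548] F [0.2 0.4 0.4] op 0.0203
-0.2 -0.0 -49.0 -0.001; -0.2 -0.0 -49.0 -0.001; -0.2 -0.0 -49.0 -0.001; -0.2 -0.0 -49.0 -0.001; -0.2 -0.0 -49.0 -0.001
```

Call:
{"name": "servo_tool", "arguments": {"targets": "0 0 -20 0; 0 0 -40 0; 0 0 -50 0; 0 0 -50 0; 0 0 -45 0; 0 0 -30 0; 0 0 0 0; 0 0 0 0"}}

```text
time: 6.3
tool_pos: [0.5275, -0.1372, 0.3926]
tool_rot: [3.134, -0.008, -0.055]
contact_force: [-0.5, 0.0, -1.7]
opening: 0.0207
```

```bash
python3 pl.py .532 -.140 .40 -.05 50; python3 - <<'E'
from cell import cams
import cv2,pickle
from h import *
d={}
for n in ["side","top","wrist"]:
    p=cams.read_camera(n); d[n]=p
    if n=="side": cv2.imwrite("pics/s2.png",cv2.resize(p["color"][100:300,260:460,::-1],None,fx=3,fy=3,interpolation=cv2.INTER_CUBIC))
    if n=="top": cv2.imwrite("pics/t2.png",p["color"][:,:,::-1])
    if n=="wrist": cv2.imwrite("pics/w2.png",p["color"][:,:,::-1])
pickle.dump(d,open("d2.pkl","wb"))
E
```

```text
now 6.3 [ 0.5275 -0.1372  0.3926] [ 3.1343 -0.0083 -0.055 ] F [-0.5  0.  -1.7] op 0.0207
4.7 2.5 -7.4 -0.005
```

View pics/s2.png

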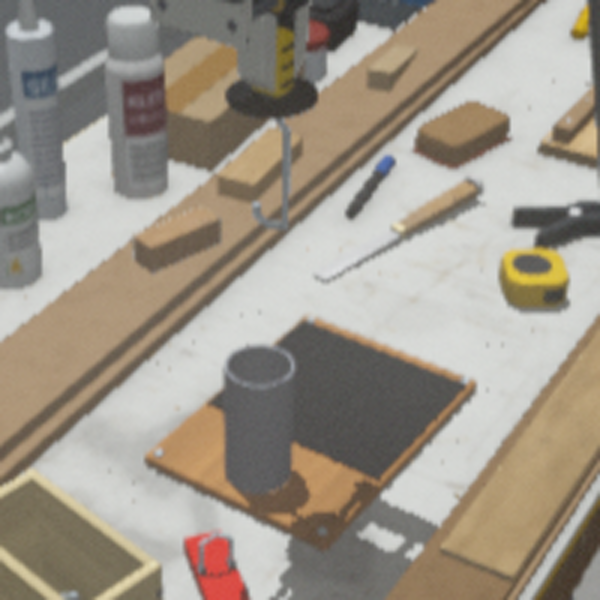

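View pics/w2.png

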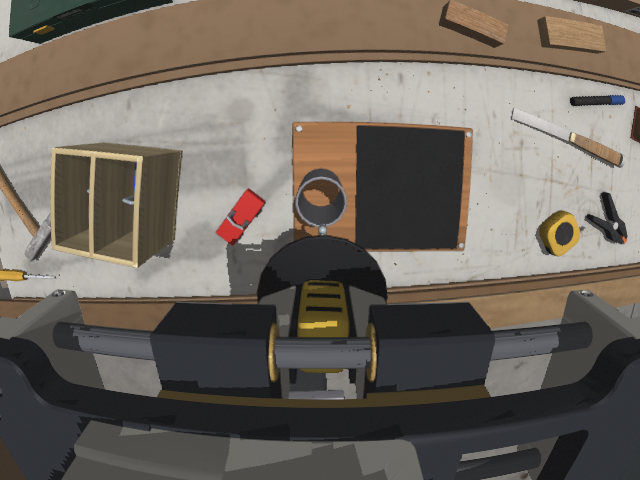

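```bash
python3 - <<'E'
import pickle
from h import *
d=pickle.load(open("d2.pkl","rb"));p=d["side"]
from scipy.spatial.transform import Rotation as Ro
def pk(P,rpy,X,h=-0.001):
    # picker frame: x=tool x, z=-tool z
    R=Ro.from_euler("xyz",rpy).as_matrix()@np.diag([1,-1,-1]); return P+R@(np.array(X)+[0,0,h+0.002])
P=np.array([.5275,-.1372,.3926]);r=[3.1343,-.0083,-.055]
for X in [(0,0,0),(0,.033,-.026),(0,-.033,-.026),(-.013,0,-.03),(-.013,0,-.125),(0,0,-.132),(.013,0,-.119)]:
    u=proj(p,pk(P,r,X)); print(X,u.round(1),((u-[260,100])*3+1).round(0))
E
```

```text
(0, 0, 0) [351.  119.1] [274.  58.]
(0, 0.033, -0.026) [341.7 136.8] [246. 111.]
(0, -0.033, -0.026) [359.3 124.7] [299.  75.]
(-0.013, 0, -0.03) [355.8 134.1] [288. 103.]
(-0.013, 0, -0.125) [354.5 173. ] [284. 220.]
(0, 0, -0.132) [349.6 173.9] [270. 223.]
(0.013, 0, -0.119) [344.9 167.1] [256. 202.]
```

```bash
python3 pl.py .532 .1894 .39 -.265 50
```

```text
now 6.45 [ 0.5275 -0.1372  0.3927] [ 3.1344 -0.0079 -0.0549] F [-0.3 -1.4 -1.5] op 0.0206
-1.9 -46.6 0.4 0.030; -3.3 -46.5 0.4 0.030; -4.7 -46.4 0.4 0.030; -6.1 -46.3 0.4 0.030; -7.5 -46.1 0.4 0.030; -8.9 -45.8 0.4 0.030; -10.2 -45.5 0.4 0.030
```

Call:
{"name": "servo_tool", "arguments": {"targets": "-2 -47 0 0.03; -3 -47 0 0.03; -5 -46 0 0.03; -6 -46 0 0.03; -8 -46 0 0.03; -9 -46 0 0.03; -10 -45 0 0.03; 0 0 0 0; 0 0 0 0"}}

```text
time: 7.58
tool_pos: [0.5314, 0.1981, 0.3784]
tool_rot: [3.13, 0.009, -0.274]
contact_force: [0.6, -1.0, -1.0]
opening: 0.02
```

```bash
python3 pl.py .532 .1894 .39 -.265 50; python3 - <<'E'
from cell import cams
import cv2,pickle
from h import *
d={}
for n in ["side","top","wrist"]:
    p=cams.read_camera(n); d[n]=p
    if n=="side": cv2.imwrite("pics/s3.png",cv2.resize(p["color"][150:370,180:380,::-1],None,fx=3,fy=3,interpolation=cv2.INTER_CUBIC)[:600])
    if n=="wrist": cv2.imwrite("pics/w3.png",p["color"][:,:,::-1])
pickle.dump(d,open("d3.pkl","wb"))
E
```

```text
now 7.575 [0.5314 0.1981 0.3784] [ 3.1305  0.009  -0.2744] F [ 0.6 -1.  -1. ] op 0.02
3.0 8.2 -11.6 -0.009
```

View pics/s3.png

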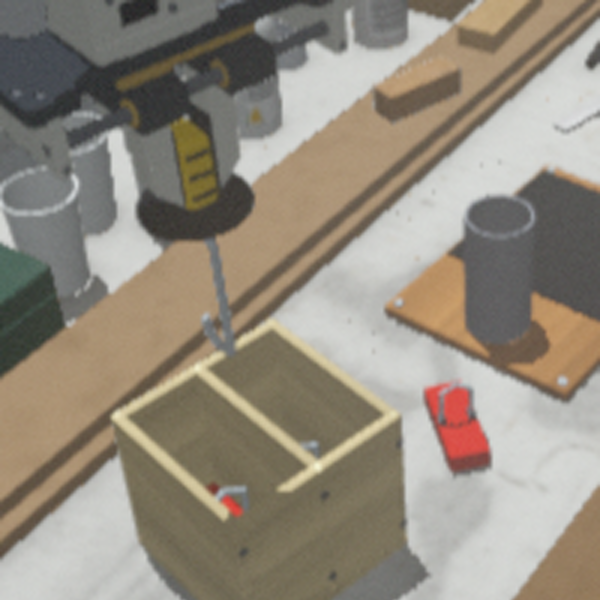

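View pics/w3.png

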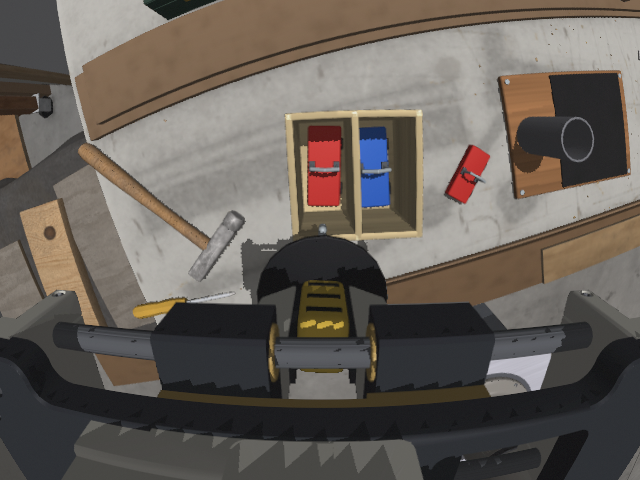

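```bash
python3 - <<'E'
import pickle,cv2
d=pickle.load(open("d3.pkl","rb"))
t=d["wrist"]["color"][:,:,::-1]
cv2.imwrite("pics/w3z.png",cv2.resize(t[100:240,280:440],None,fx=5,fy=4.2857,interpolation=cv2.INTER_CUBIC)) if 0 else cv2.imwrite("pics/w3z.png",cv2.resize(t[105:240,280:440],None,fx=4,fy=4,interpolation=cv2.INTER_CUBIC))
E
```

```text
(no output)
```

View pics/w3z.png

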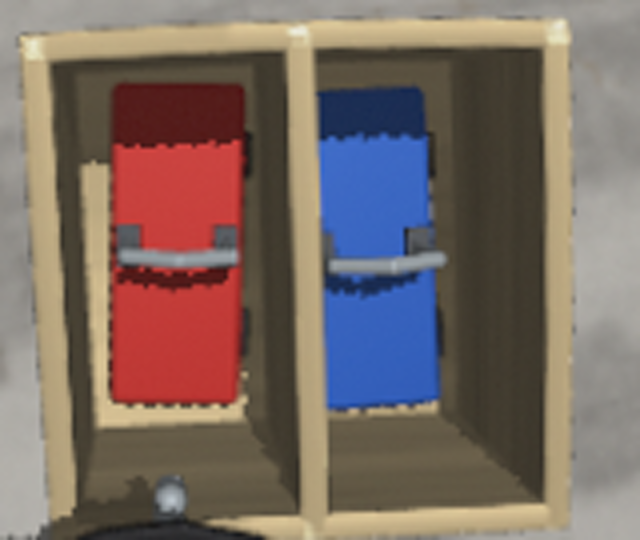

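```bash
cat > m3.py <<'E'
import pickle
from h import *
from scipy.spatial.transform import Rotation as Ro
d=pickle.load(open("d3.pkl","rb"));p=d["wrist"]
def c(u,v): return ((u+.5)/4-.5+280,(v+.5)/4-.5+105)
def q(l,z): return np.array([atz(rayw(p,c(*k)),z) for k in l])
k=q([(112,84),(245,84),(240,403),(110,403)],.032);print(k.round(4),[np.linalg.norm(k[i]-k[(i+1)%4]).round(4) for i in range(4)])
e=(k[0]+k[1]-k[2]-k[3])[:2];print("centre",k.mean(0).round(4),"yaw",np.arctan2(e[1],e[0]))
print("bail apex",q([(179,258)],.080))
r=q([(35,48),(558,32),(558,518),(62,540)],.135);print("rim",r.round(4),r.mean(0))
P=np.array([.5314,.1981,.3784]);R=Ro.from_euler("xyz",[3.1305,.009,-.2744]).as_matrix()@np.diag([1,-1,-1])
for X in [(.013,0,-.119),(0,0,-.132)]:
    W=P+R@(np.array(X)+[0,0,.001]);u=projw(p,W);print(X,W,((u-[280,105])*4+1.5))
s=d["side"]
for X in [(-.013,0,-.03),(-.013,0,-.125),(0,0,-.132),(.013,0,-.119)]:
    W=P+R@(np.array(X)+[0,0,.001]);print(((proj(s,W)-[180,150])*3+1).round(0))
# predicted bail apex in side and top
for n,z,o in [("side",3,(180,150))]:
  for C,y in [((.5626,.1815),-.265)]:
    print("apex",((proj(s,(*C,.080))-o)*3+1))
print("top apex",(proj(pickle.load(open("d0.pkl","rb"))["top"],(.5626,.1815,.08))-[155,200])*5+2)
E
python3 m3.py
```

```text
[[0.6207 0.1866 0.032 ]
 [0.609  0.1451 0.032 ]
 [0.5067 0.1749 0.032 ]
 [0.5187 0.2169 0.032 ]] [np.float64(0.0431), np.float64(0.1066), np.float64(0.0437), np.float64(0.1064)]
centre [0.5638 0.1809 0.032 ] yaw -0.28593218556934724
bail apex [[0.56433097 0.18082539 0.08      ]]
rim [[0.6331 0.2006 0.135 ]
 [0.6028 0.0679 0.135 ]
 [0.4736 0.098  0.135 ]
 [0.5051 0.2315 0.135 ]] [0.55363631 0.14948846 0.135     ]
(0.013, 0, -0.119) [0.54253627 0.19360535 0.26029504] [160.05222424 493.40677215]
(0, 0, -0.132) [0.52987145 0.1970207  0.24741336] [160.75692658 541.96449009]
[210. 217.]
[231. 344.]
[221. 342.]
[206. 315.]
apex [225.84271937 489.78870475]
top apex [244.20083122 264.03176342]
```

```bash
python3 pl.py .5355 .1895 .3784 -.275 50
```

```text
now 7.725 [0.5316 0.1973 0.3791] [ 3.1312  0.0081 -0.2762] F [ 0.4 -0.3 -1.5] op 0.0202
5.9 6.5 0.7 -0.001
```

Call:
{"name": "servo_tool", "arguments": {"targets": "6 6.5 20 0; 0 0 35 0; 0 0 35 0; 0 0 20 0; 0 0 0 0; 0 0 0 0"}}

```text
time: 8.48
tool_pos: [0.5365, 0.1821, 0.2688]
tool_rot: [3.133, 0.003, -0.285]
contact_force: [0.6, -0.0, -0.8]
opening: 0.0201
```

```bash
python3 pl.py .5355 .1895 .181 -.275 30
```

```text
now 8.475 [0.5365 0.1821 0.2688] [ 3.1329e+00  3.1000e-03 -2.8520e-01] F [ 0.6 -0.  -0.8] op 0.0201
-1.0 -2.3 29.3 -0.003; -1.0 -2.3 29.3 -0.003; -1.0 -2.3 29.3 -0.003
```

Call:
{"name": "servo_tool", "arguments": {"targets": "-2 -6 25 -0.003; -2 -2 25 -0.003; 0 0 20 -0.003; 0 0 0 0; 0 0 0 0"}}

```text
time: 9.1
tool_pos: [0.5388, 0.1902, 0.2047]
tool_rot: [3.139, -0.009, -0.278]
contact_force: [-0.1, -1.2, -0.8]
opening: 0.0201
```

```bash
python3 pl.py .5355 .1895 .181 -.275 30
```

```text
now 9.1 [0.5388 0.1902 0.2047] [ 3.1393 -0.0091 -0.2778] F [-0.1 -1.2 -0.8] op 0.0201
-3.0 1.6 23.7 -0.003
```

Call:
{"name": "servo_tool", "arguments": {"targets": "-4 1.5 12 0; -1 0 12 0; 0 0 0 0; 0 0 0 0"}}

```text
time: 9.6
tool_pos: [0.5342, 0.19, 0.181]
tool_rot: [3.141, -0.012, -0.278]
contact_force: [-0.5, -0.6, -1.4]
opening: 0.0202
```

```bash
python3 pl.py .5355 .1895 .181 -.275 30; python3 - <<'E'
from cell import cams
import cv2,pickle
p=cams.read_camera("wrist"); cv2.imwrite("pics/w4.png",p["color"][:,:,::-1])
p2=cams.read_camera("side"); cv2.imwrite("pics/s4.png",cv2.resize(p2["color"][200:370,180:380,::-1],None,fx=3.5,fy=3.5,interpolation=cv2.INTER_CUBIC))
E
```

```text
now 9.6 [0.5342 0.19   0.181 ] [ 3.1407 -0.0118 -0.278 ] F [-0.5 -0.6 -1.4] op 0.0202
1.4 0.2 -0.0 -0.003
```

View pics/w4.png

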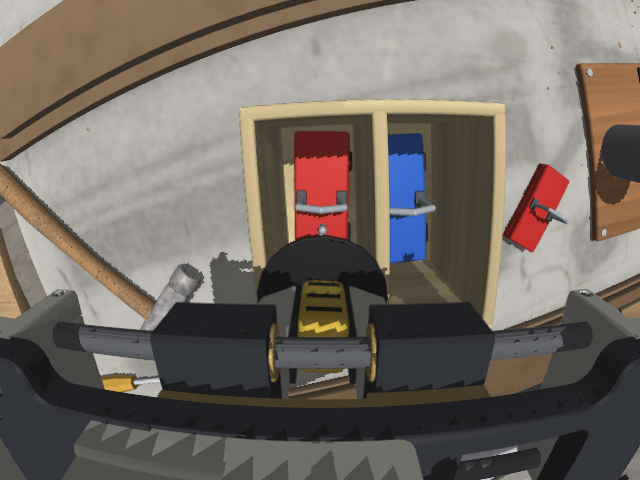

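View pics/s4.png

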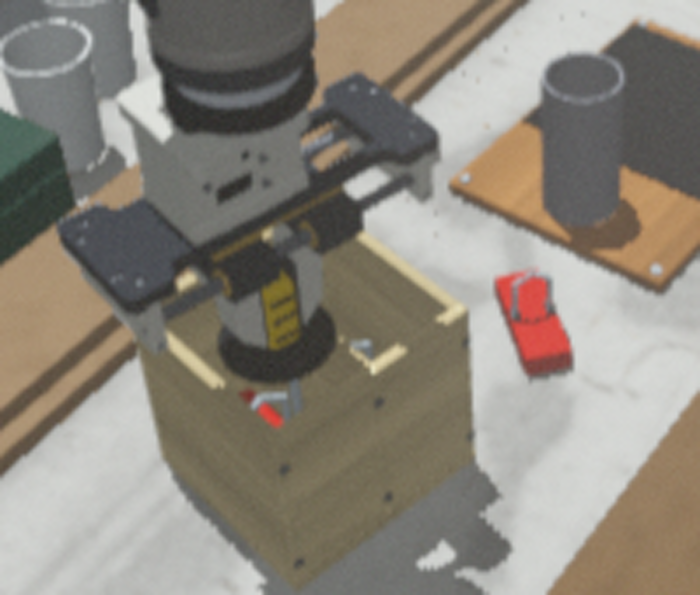

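Call:
{"name": "servo_tool", "arguments": {"targets": "15 0 0 0; 14 0 0 0; 0 0 0 0; 0 0 0 0"}}

```text
time: 10.2
tool_pos: [0.5652, 0.1812, 0.1818]
tool_rot: [3.141, -0.013, -0.279]
contact_force: [-0.2, -0.4, -0.8]
opening: 0.0202
```

```bash
python3 pl.py .5635 .181 .21 -.278 30; python3 - <<'E'
from cell import cams
import cv2,pickle
p=cams.read_camera("wrist"); cv2.imwrite("pics/w5.png",cv2.resize(p["color"][100:300,220:420,::-1],None,fx=3,fy=3))
E
```

```text
now 10.2 [0.5652 0.1812 0.1818] [ 3.1413 -0.0132 -0.2786] F [-0.2 -0.4 -0.8] op 0.0202
-1.6 0.6 -28.2 -0.001
```

View pics/w5.png

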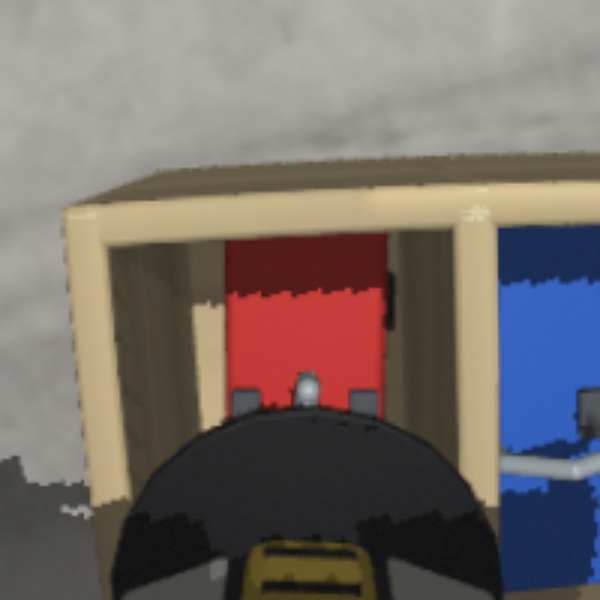

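Call:
{"name": "servo_tool", "arguments": {"targets": "-2 0 -12 0; 0 0 -10 0; 0 0 -8 0; 0 0 -8 0; 0 0 -8 0; 0 0 0 0; 0 0 0 0"}}

```text
time: 11.12
tool_pos: [0.5616, 0.1824, 0.2314]
tool_rot: [3.141, -0.013, -0.278]
contact_force: [-0.1, -0.1, -3.0]
opening: 0.02
```

```bash
python3 pl.py .562 .181 .38 -.278 30;python3 - <<'E'
from cell import cams
import cv2,pickle
p=cams.read_camera("wrist"); cv2.imwrite("pics/w6.png",cv2.resize(p["color"][100:300,220:420,::-1],None,fx=3,fy=3))
E
```

```text
now 11.125 [0.5616 0.1824 0.2314] [ 3.1413 -0.0131 -0.2778] F [-0.1 -0.1 -3. ] op 0.02
0.2 0.2 -29.7 0.000; 0.2 0.2 -29.7 0.000; 0.2 0.2 -29.7 0.000; 0.2 0.2 -29.7 0.000; 0.2 0.2 -29.7 0.000
```

View pics/w6.png

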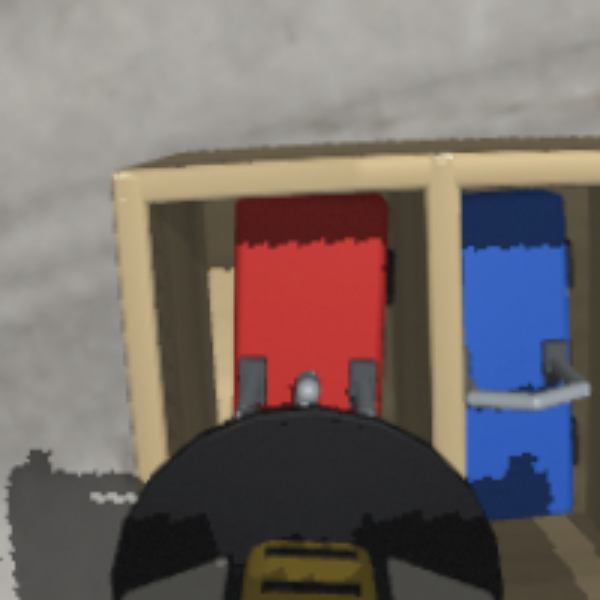

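Call:
{"name": "servo_tool", "arguments": {"targets": "0 0 -8 0; 0 0 -12 0; 0 0 -14 0; 0 0 -14 0; 0 0 -10 0; 0 0 0 0; 0 0 0 0"}}

```text
time: 12.05
tool_pos: [0.561, 0.1826, 0.2941]
tool_rot: [-3.141, -0.014, -0.278]
contact_force: [0.2, -0.3, -3.3]
opening: 0.0203
```

```bash
python3 pl.py .562 .181 .38 -.278 30;python3 - <<'E'
from cell import cams
import cv2,pickle
p=cams.read_camera("side"); cv2.imwrite("pics/s6.png",cv2.resize(p["color"][150:370,180:380,::-1],None,fx=2.7,fy=2.7))
p=cams.read_camera("wrist"); cv2.imwrite("pics/w7.png",cv2.resize(p["color"][100:300,220:420,::-1],None,fx=3,fy=3))
E
```

```text
now 12.05 [0.561  0.1826 0.2941] [-3.1414 -0.0141 -0.2778] F [ 0.2 -0.3 -3.3] op 0.0203
0.5 0.4 -28.6 0.000; 0.5 0.4 -28.6 0.000; 0.5 0.4 -28.6 0.000
```

View pics/s6.png

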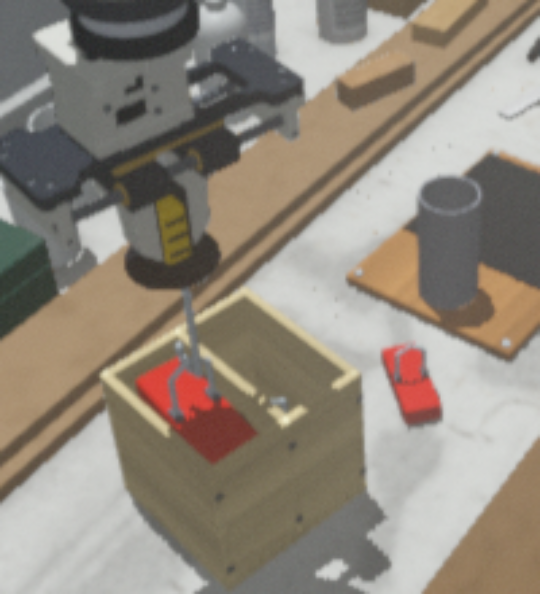

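View pics/w7.png

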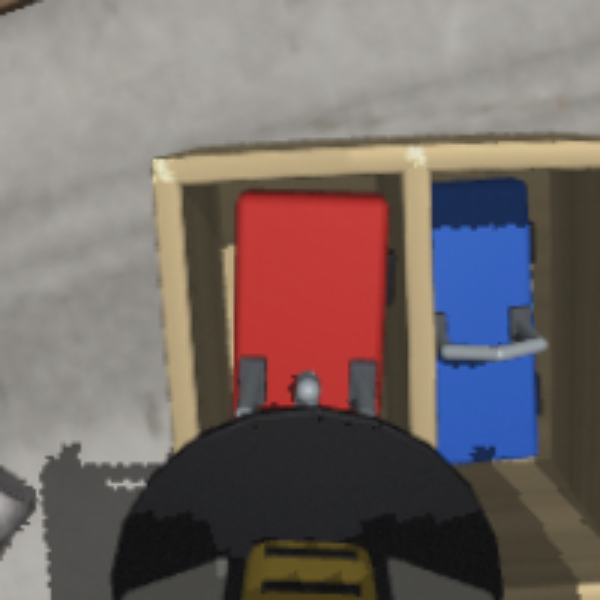

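Call:
{"name": "servo_tool", "arguments": {"targets": "0 0 -10 0; 0 0 -16 0; 0 0 -20 0; 0 0 -20 0; 0 0 -16 0; 0 0 -10 0; 0 0 -5 0; 0 0 0 0"}}

```text
time: 13.15
tool_pos: [0.5593, 0.1829, 0.395]
tool_rot: [3.141, -0.012, -0.278]
contact_force: [0.1, -0.4, -2.5]
opening: 0.0204
```

```bash
python3 pl.py .5264 -.2675 .395 -.055 25;python3 - <<'E'
from cell import cams
import cv2,pickle
p=cams.read_camera("side"); cv2.imwrite("pics/s7.png",cv2.resize(p["color"][150:370,180:380,::-1],None,fx=2.7,fy=2.7))
E
```

```text
now 13.15 [0.5593 0.1829 0.395 ] [ 3.1405 -0.0117 -0.2779] F [ 0.1 -0.4 -2.5] op 0.0204
4.8 23.3 -0.0 -0.012; 4.6 23.3 -0.0 -0.012; 4.3 23.4 -0.0 -0.012; 4.0 23.4 -0.0 -0.012; 3.7 23.5 -0.0 -0.012; 3.5 23.5 -0.0 -0.012; 3.2 23.6 -0.0 -0.012; 2.9 23.6 -0.0 -0.012; 2.6 23.6 -0.0 -0.012; 2.4 23.7 -0.0 -0.012; 2.1 23.7 -0.0 -0.012; 1.8 23.7 -0.0 -0.012; 1.5 23.7 -0.0 -0.012; 1.2 23.7 -0.0 -0.012; 1.0 23.8 -0.0 -0.012; 0.7 23.8 -0.0 -0.012; 0.4 23.8 -0.0 -0.012; 0.1 23.8 -0.0 -0.012; -0.1 23.8 -0.0 -0.012
```

View pics/s7.png

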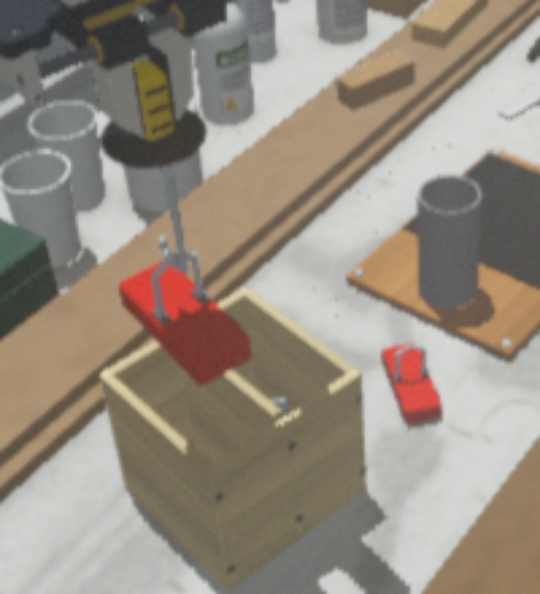

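Call:
{"name": "servo_tool", "arguments": {"targets": "2 10 0 -0.012; 3 16 0 -0.012; 5 24 0 -0.012; 5 24 0 -0.012; 5 24 0 -0.012; 4 24 0 -0.012; 4 24 0 -0.012; 4 24 0 -0.012; 3 24 0 -0.012; 3 24 0 -0.012; 3 24 0 -0.012; 2 24 0 -0.012; 2 24 0 -0.012"}}

```text
time: 14.82
tool_pos: [0.5419, -0.1258, 0.3894]
tool_rot: [3.135, 0.002, -0.112]
contact_force: [0.4, -0.1, -2.6]
opening: 0.0201
```

```bash
python3 pl.py .5264 -.2675 .37 -.055 24
```

```text
now 14.825 [ 0.5419 -0.1258  0.3894] [ 3.1352e+00  2.5000e-03 -1.1170e-01] F [ 0.4 -0.1 -2.6] op 0.0201
0.1 23.8 3.2 -0.009; -0.2 23.8 3.2 -0.009; -0.4 23.8 3.2 -0.009; -0.6 23.7 3.2 -0.009; -0.8 23.7 3.2 -0.009; -1.0 23.7 3.2 -0.009
```

Call:
{"name": "servo_tool", "arguments": {"targets": "0 24 2 -0.01; 0 24 2 -0.01; 0 24 2 -0.01; -1 20 2 -0.01; -1 15 2 -0.01; -1 10 0 -0.01; 0 5 0 0; 0 0 0 0; 0 0 0 0; 0 0 0 0"}}

```text
time: 16.08
tool_pos: [0.5243, -0.2543, 0.3773]
tool_rot: [3.137, 0.008, -0.049]
contact_force: [-0.2, -0.4, -2.3]
opening: 0.0201
```

```bash
python3 pl.py .5264 -.2675 .35 -.055 24;python3 - <<'E'
from cell import cams
import cv2,pickle
d={}
for n in ["side","top","wrist"]:
    p=cams.read_camera(n); d[n]=p; cv2.imwrite(f"pics/{n}8.png",p["color"][:,:,::-1])
pickle.dump(d,open("d8.pkl","wb"))
E
```

```text
now 16.075 [ 0.5243 -0.2543  0.3773] [ 3.1371  0.008  -0.0495] F [-0.2 -0.4 -2.3] op 0.0201
1.4 6.5 13.6 0.003; 1.4 6.5 13.6 0.003
```

View pics/side8.png

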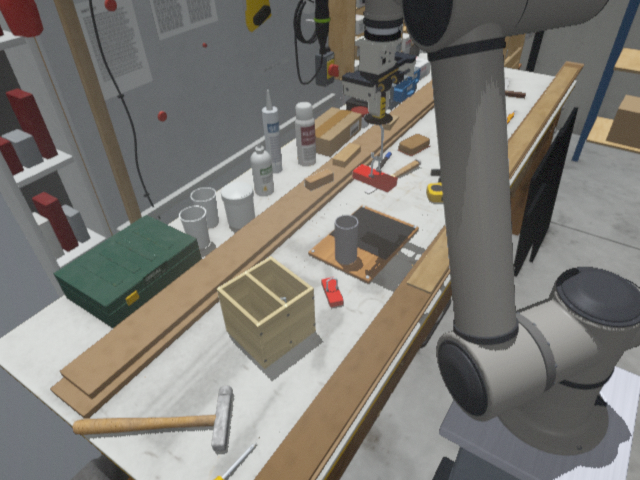

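View pics/wrist8.png

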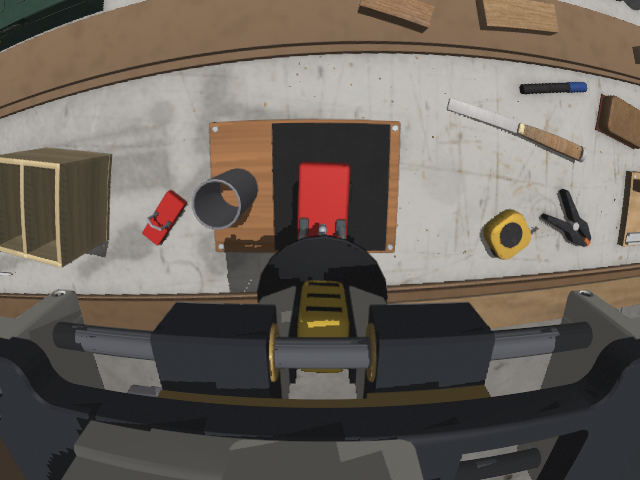

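Call:
{"name": "servo_tool", "arguments": {"targets": "2 7 12 0.003; 1 6 20 0.003; 0 0 24 0; 0 0 24 0; 0 0 18 0; 0 0 10 0; 0 0 0 0; 0 0 0 0"}}

```text
time: 17.23
tool_pos: [0.5253, -0.2705, 0.2615]
tool_rot: [3.138, 0.01, -0.057]
contact_force: [-0.6, -0.5, -3.1]
opening: 0.0203
```

```bash
python3 pl.py .5274 -.2670 .23 -.055 24
```

```text
now 17.225 [ 0.5253 -0.2705  0.2615] [ 3.1376  0.0104 -0.0572] F [-0.6 -0.5 -3.1] op 0.0203
0.9 -1.8 15.8 -0.001; 0.9 -1.8 15.8 -0.001
```

Call:
{"name": "servo_tool", "arguments": {"targets": "2 -3 12 0; 1 0 12 0; 0 0 8 0; 0 0 0 0; 0 0 0 0; 0 0 0 0"}}

```text
time: 17.98
tool_pos: [0.5289, -0.2678, 0.2284]
tool_rot: [3.136, 0.008, -0.057]
contact_force: [-0.5, -0.2, -2.7]
opening: 0.0201
```

```bash
python3 pl.py .5274 -.2670 .218 -.055 24; python3 - <<'E'
from cell import cams
import cv2,pickle
d={}
for n in ["side","top","wrist"]:
    p=cams.read_camera(n); d[n]=p
cv2.imwrite("pics/s9.png",cv2.resize(d["side"]["color"][100:300,290:490,::-1],None,fx=3,fy=3))
cv2.imwrite("pics/w9.png",d["wrist"]["color"][:,:,::-1])
pickle.dump(d,open("d9.pkl","wb"))
E
```

```text
now 17.975 [ 0.5289 -0.2678  0.2284] [ 3.1364  0.0084 -0.057 ] F [-0.5 -0.2 -2.7] op 0.0201
-1.6 -0.7 10.4 -0.002
```

View pics/s9.png

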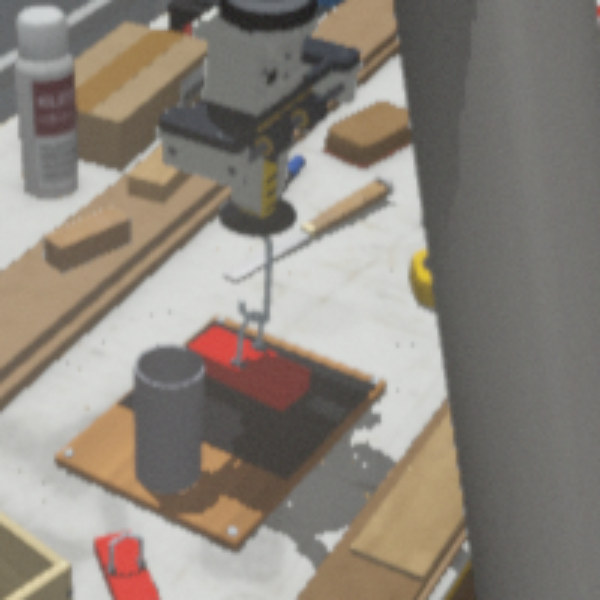

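View pics/w9.png

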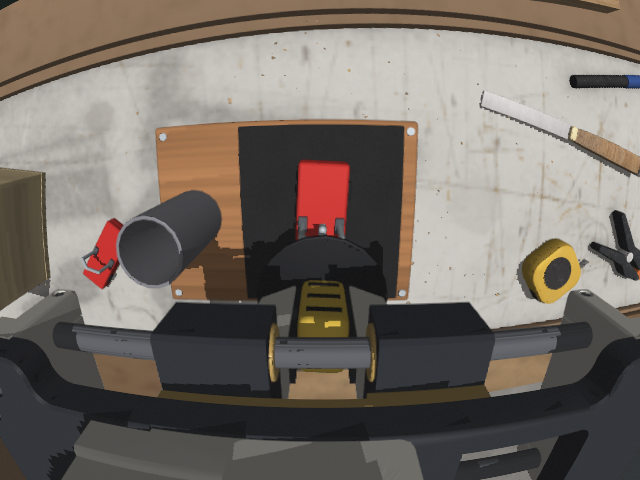

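Call:
{"name": "servo_tool", "arguments": {"targets": "-1 0 6 0; 0 0 4 0; 0 0 4 0; 0 0 4 0; 0 0 4 0; 0 0 0 0; 0 0 0 0"}}

```text
time: 19.0
tool_pos: [0.528, -0.2681, 0.2055]
tool_rot: [3.136, 0.007, -0.057]
contact_force: [-0.0, -0.9, -1.5]
opening: 0.0202
```

```bash
python3 pl.py .5274 -.2670 .1925 -.055 24
```

```text
now 19.0 [ 0.528  -0.2681  0.2055] [ 3.1356  0.0071 -0.057 ] F [-0.  -0.9 -1.5] op 0.0202
-0.6 -1.0 13.0 -0.002
```

Touched down (load fell by the cassette's weight). Lower the hook to clear the bail.

Call:
{"name": "servo_tool", "arguments": {"targets": "0 0 8 0; 0 0 7 0; 0 0 0 0; 0 0 0 0"}}

```text
time: 19.5
tool_pos: [0.5278, -0.2682, 0.1895]
tool_rot: [3.136, 0.007, -0.057]
contact_force: [0.3, -0.3, -2.2]
opening: 0.0202
```

```bash
python3 pl.py .5274 -.2670 .1925 -.055 24; python3 - <<'E'
from cell import cams
import cv2,pickle
d={}
for n in ["side","wrist"]:
    p=cams.read_camera(n); d[n]=p
cv2.imwrite("pics/s10.png",cv2.resize(d["side"]["color"][150:270,310:430,::-1],None,fx=5,fy=5))
cv2.imwrite("pics/w10.png",d["wrist"]["color"][:,:,::-1])
E
```

```text
now 19.5 [ 0.5278 -0.2682  0.1895] [ 3.1356  0.007  -0.0571] F [ 0.3 -0.3 -2.2] op 0.0202
-0.5 -1.2 -3.0 -0.002
```

View pics/s10.png

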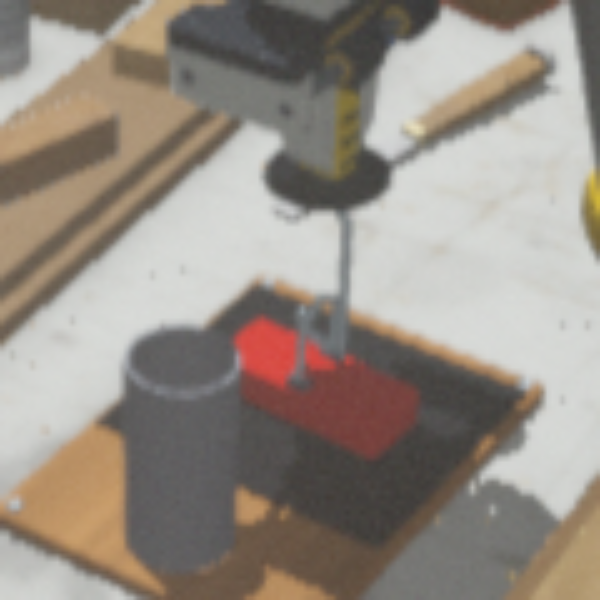

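View pics/w10.png

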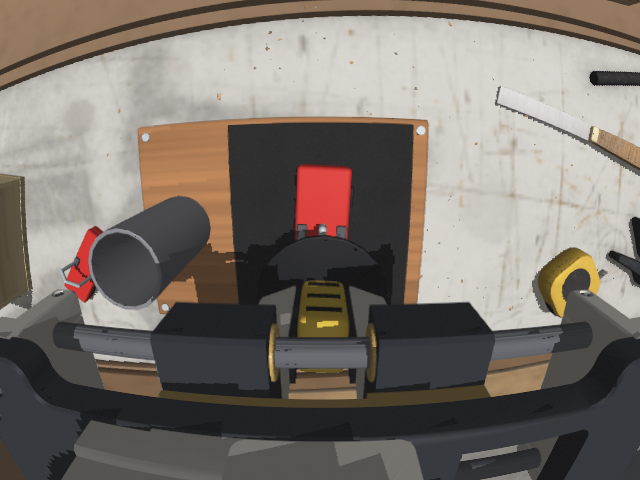

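Call:
{"name": "servo_tool", "arguments": {"targets": "-10 0 0 0; -12 0 0 0; -13 0 0 0; 0 0 0 0; 0 0 0 0"}}

```text
time: 20.23
tool_pos: [0.4899, -0.2662, 0.1906]
tool_rot: [3.135, 0.006, -0.058]
contact_force: [-0.1, -0.2, -0.8]
opening: 0.02
```

```bash
python3 pl.py .492 -.2670 .1895 -.055 24; python3 - <<'E'
from cell import cams
import cv2,pickle
d={}
for n in ["side","wrist"]:
    p=cams.read_camera(n); d[n]=p
cv2.imwrite("pics/s11.png",cv2.resize(d["side"]["color"][150:270,310:430,::-1],None,fx=5,fy=5))
cv2.imwrite("pics/w11.png",d["wrist"]["color"][:,:,::-1])
E
```

```text
now 20.225 [ 0.4899 -0.2662  0.1906] [ 3.1348  0.0061 -0.0576] F [-0.1 -0.2 -0.8] op 0.02
2.1 0.7 1.1 -0.003
```

View pics/s11.png

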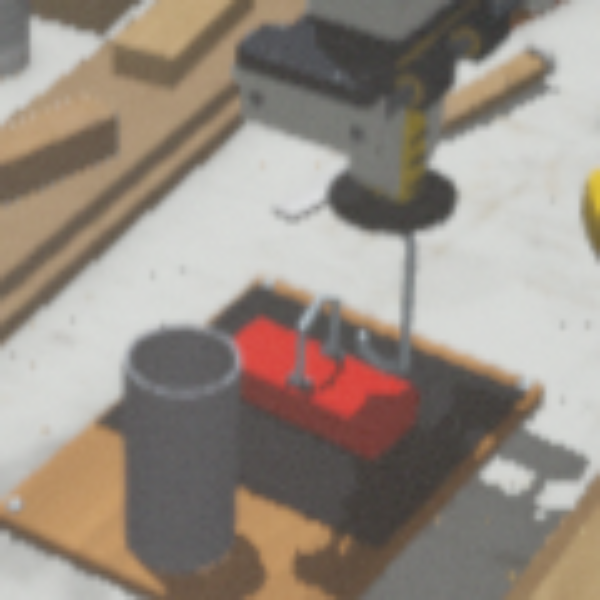

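View pics/w11.png

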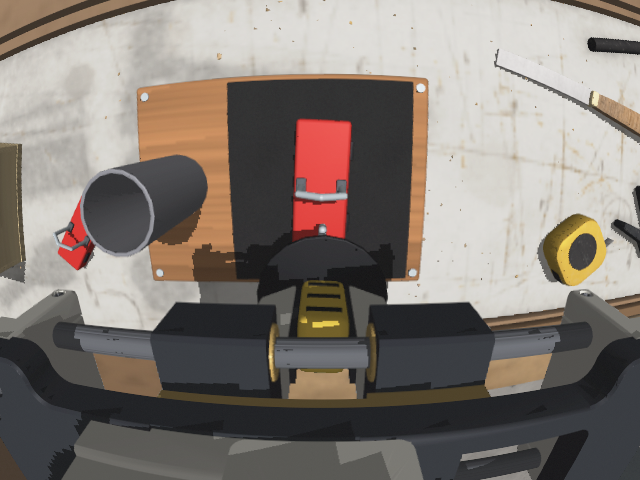

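Call:
{"name": "servo_tool", "arguments": {"targets": "-2 0 -15 0; 0 0 -30 0; 0 0 -40 0; 0 0 -45 0; 0 0 -40 0; 0 0 -20 0; 0 0 0 0; 0 0 0 0"}}

```text
time: 21.32
tool_pos: [0.4896, -0.264, 0.3919]
tool_rot: [3.133, 0.002, -0.056]
contact_force: [0.3, 0.3, -1.9]
opening: 0.02
```

```bash
python3 pl.py .5334 -.1385 .38 -.055 40; python3 - <<'E'
from cell import cams
import cv2,pickle
d={}
for n in ["side","top","wrist"]:
    p=cams.read_camera(n); d[n]=p
pickle.dump(d,open("d12.pkl","wb"))
cv2.imwrite("pics/t12.png",cv2.resize(d["top"]["color"][210:330,340:500,::-1],None,fx=5,fy=5,interpolation=cv2.INTER_CUBIC))
cv2.imwrite("pics/w12.png",d["wrist"]["color"][:,:,::-1])
E
```

```text
now 21.325 [ 0.4896 -0.264   0.3919] [ 3.1327e+00  2.5000e-03 -5.5700e-02] F [ 0.3  0.3 -1.9] op 0.02
9.2 -31.9 3.0 -0.000; 9.2 -31.9 3.0 -0.000; 9.2 -31.9 3.0 -0.000; 9.2 -31.9 3.0 -0.000
```

View pics/t12.png

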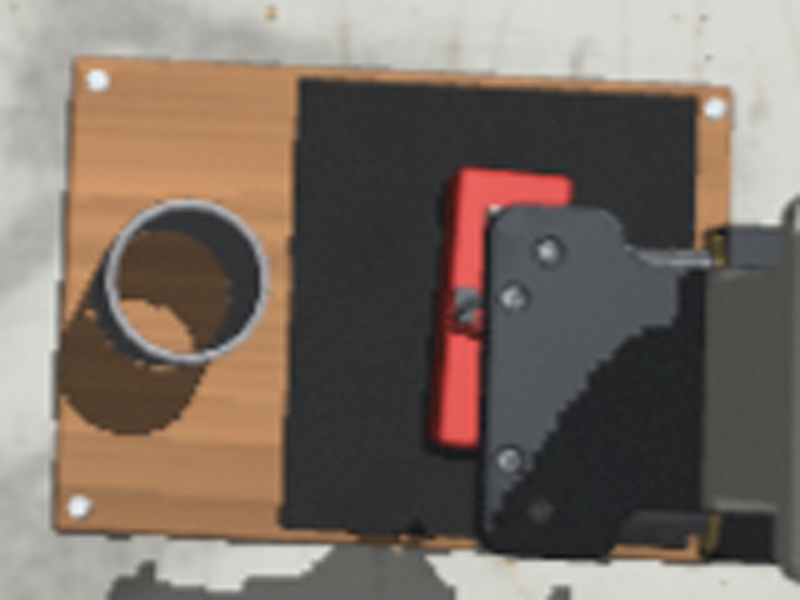

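View pics/w12.png

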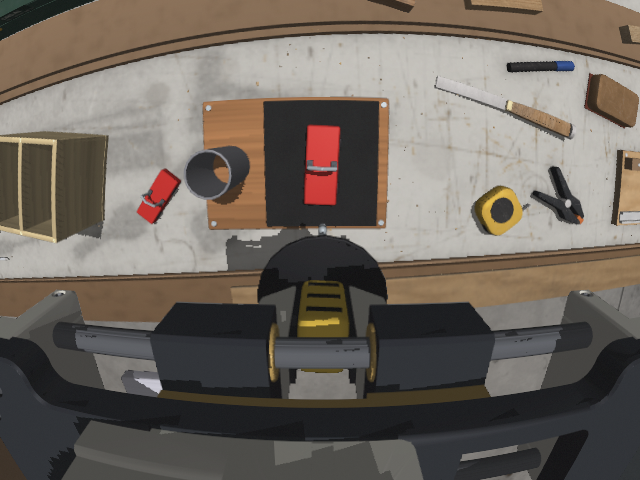

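```bash
python3 - <<'E'
import pickle
from h import *
d=pickle.load(open("d12.pkl","rb"));p=d["top"];w=d["wrist"]
def c(u,v): return ((u+.5)/5-.5+340,(v+.5)/5-.5+210)
print([atz(ray(p,c(*k)),.128).round(4) for k in [(187,281),(107,281),(267,281),(187,200),(187,362)]])
print("mat",[atz(rayw(w,k),.015).round(4) for k in [(265,101),(380,105),(378,226),(265,226)]])
k=np.array([atz(rayw(w,k),.039) for k in [(308,126),(340,126),(337,204),(305,204)]]);print("cass",k.round(4),k.mean(0))
E
```

```text
[array([ 0.5331, -0.1375,  0.128 ]), array([ 0.5332, -0.1094,  0.128 ]), array([ 0.5329, -0.1656,  0.128 ]), array([ 0.5616, -0.1379,  0.128 ]), array([ 0.5047, -0.1371,  0.128 ])]
mat [array([ 0.6206, -0.1971,  0.015 ]), array([ 0.6062, -0.3553,  0.015 ]), array([ 0.4327, -0.3469,  0.015 ]), array([ 0.4422, -0.1828,  0.015 ])]
cass [[ 0.5803 -0.2549  0.039 ]
 [ 0.578  -0.2969  0.039 ]
 [ 0.473  -0.2877  0.039 ]
 [ 0.4755 -0.2443  0.039 ]] [ 0.52667983 -0.27096611  0.039     ]
```

Call:
{"name": "servo_tool", "arguments": {"targets": "6 -20 0 0; 9 -30 0 0; 9 -32 0 0; 9 -30 0 0; 8 -15 0 0; 0 0 0 0; 0 0 0 0"}}

```text
time: 22.35
tool_pos: [0.5392, -0.1318, 0.3862]
tool_rot: [3.137, 0.01, -0.055]
contact_force: [-0.4, -1.2, -1.6]
opening: 0.0202
```

```bash
python3 pl.py .5325 -.137 .30 -.055 40
```

```text
now 22.35 [ 0.5392 -0.1318  0.3862] [ 3.1373  0.0103 -0.0549] F [-0.4 -1.2 -1.6] op 0.0202
-2.1 1.9 28.7 0.000; -2.1 1.9 28.7 0.000; -2.1 1.9 28.7 0.000
```

Call:
{"name": "servo_tool", "arguments": {"targets": "-6 5 25 0; 0 0 30 0; 0 0 25 0; 0 0 10 0; 0 0 0 0; 0 0 0 0"}}

```text
time: 23.1
tool_pos: [0.5311, -0.1427, 0.2957]
tool_rot: [3.135, 0.007, -0.062]
contact_force: [0.5, 0.2, -1.4]
opening: 0.0203
```

```bash
python3 pl.py .534 -.1375 .28 -.055 40; python3 - <<'E'
from cell import cams
import cv2,pickle
d={}
for n in ["side","wrist"]:
    p=cams.read_camera(n); d[n]=p
cv2.imwrite("pics/s13.png",cv2.resize(d["side"]["color"][130:280,280:430,::-1],None,fx=4,fy=4))
cv2.imwrite("pics/w13.png",d["wrist"]["color"][:,:,::-1])
E
```

```text
now 23.1 [ 0.5311 -0.1427  0.2957] [ 3.1346  0.0071 -0.0622] F [ 0.5  0.2 -1.4] op 0.0203
2.6 -5.3 15.7 -0.007
```

View pics/s13.png

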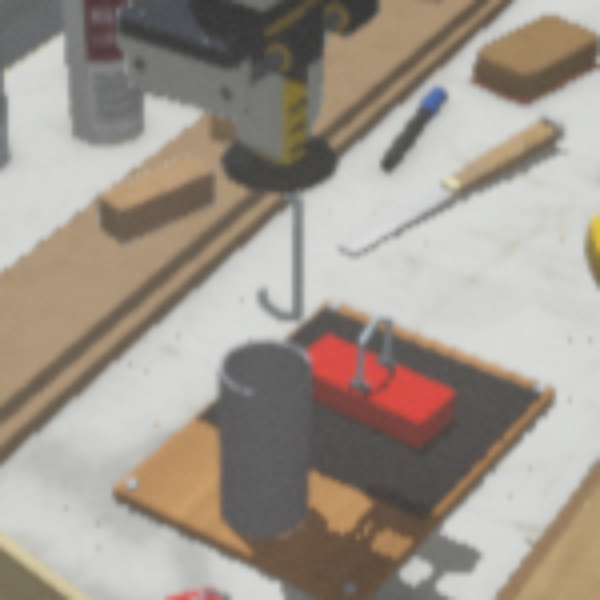

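View pics/w13.png

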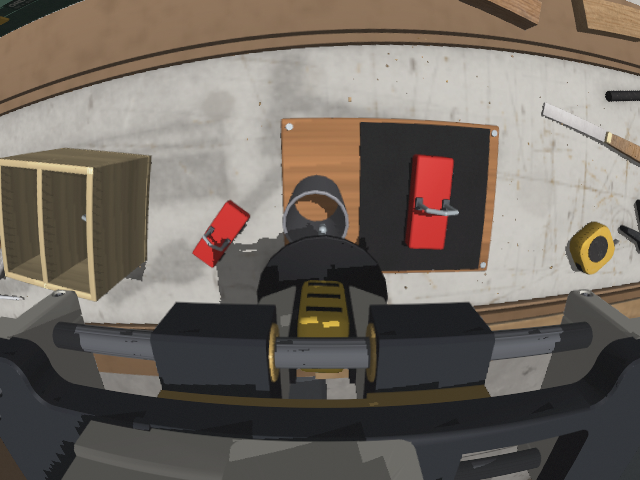

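Call:
{"name": "servo_tool", "arguments": {"targets": "3 -5 8 -0.007; 0 0 0 0; 0 0 0 0"}}

```text
time: 23.58
tool_pos: [0.5351, -0.1372, 0.2881]
tool_rot: [3.134, 0.005, -0.054]
contact_force: [-0.4, 0.2, -1.1]
opening: 0.0201
```

```bash
python3 pl.py .534 -.1375 .23 -.055 40
```

```text
now 23.575 [ 0.5351 -0.1372  0.2881] [ 3.1341  0.0053 -0.0538] F [-0.4  0.2 -1.1] op 0.0201
-0.5 0.2 29.0 0.001; -0.5 0.2 29.0 0.001
```

Call:
{"name": "servo_tool", "arguments": {"targets": "-1 0 20 0; 0 0 20 0; 0 0 15 0; 0 0 0 0; 0 0 0 0"}}

```text
time: 24.2
tool_pos: [0.5345, -0.1377, 0.2332]
tool_rot: [3.133, 0.003, -0.053]
contact_force: [-1.1, -0.7, 0.0]
opening: 0.0203
```

```bash
python3 pl.py .534 -.1375 .17 -.055 40
```

```text
now 24.2 [ 0.5345 -0.1377  0.2332] [ 3.133e+00  2.500e-03 -5.330e-02] F [-1.1 -0.7  0. ] op 0.0203
-0.3 -0.1 31.6 0.001; -0.3 -0.1 31.6 0.001
```

Call:
{"name": "servo_tool", "arguments": {"targets": "-1 0 20 0; 0 0 20 0; 0 0 20 0; 0 0 8 0; 0 0 0 0; 0 0 0 0"}}

```text
time: 24.95
tool_pos: [0.5367, -0.1395, 0.1694]
tool_rot: [3.129, -0.008, -0.053]
contact_force: [0.9, 0.5, -1.8]
opening: 0.0197
```

```bash
python3 pl.py .5335 -.1375 .156 -.055 40; python3 - <<'E'
from cell import cams
import cv2,pickle
d={}
for n in ["side","wrist"]:
    p=cams.read_camera(n); d[n]=p
cv2.imwrite("pics/s14.png",cv2.resize(d["side"]["color"][130:280,280:430,::-1],None,fx=4,fy=4))
E
```

```text
now 24.95 [ 0.5367 -0.1395  0.1694] [ 3.1294 -0.0078 -0.0531] F [ 0.9  0.5 -1.8] op 0.0197
-3.3 -1.8 13.4 0.002
```

View pics/s14.png

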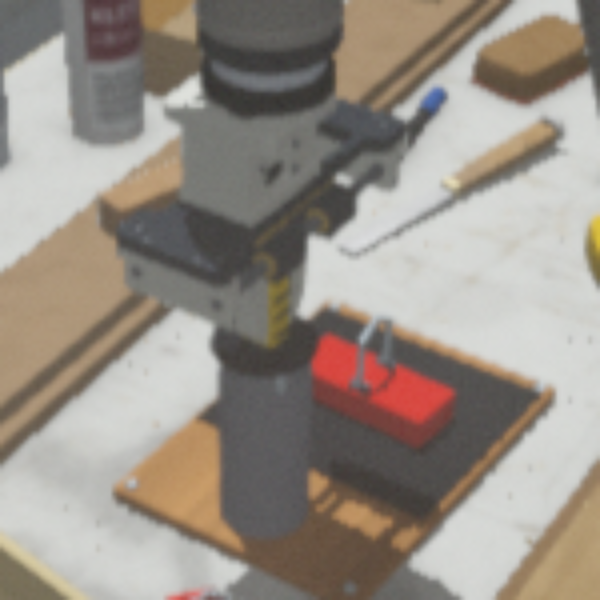

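Call:
{"name": "servo_tool", "arguments": {"targets": "-3 -2 6 0; 0 0 4 0; 0 0 2 0; 0 0 0 0; 0 0 0 0"}}

```text
time: 25.68
tool_pos: [0.5338, -0.1373, 0.157]
tool_rot: [3.129, -0.009, -0.053]
contact_force: [-0.3, -1.4, -1.1]
opening: 0.0201
```

```bash
python3 pl.py .5335 -.1375 .154 -.055 40
```

```text
now 25.675 [ 0.5338 -0.1373  0.157 ] [ 3.1291 -0.0086 -0.053 ] F [-0.3 -1.4 -1.1] op 0.0201
-0.3 0.2 3.0 0.002
```

Call:
{"name": "servo_tool", "arguments": {"targets": "0 0 2 0; 0 0 0 0; 0 0 0 0"}}

```text
time: 26.05
tool_pos: [0.5342, -0.1375, 0.1553]
tool_rot: [3.129, -0.01, -0.053]
contact_force: [-0.6, 0.4, -1.7]
opening: 0.0201
```

```bash
python3 pl.py .5335 -.1375 .154 -.055 40
```

```text
now 26.05 [ 0.5342 -0.1375  0.1553] [ 3.1288 -0.0096 -0.0531] F [-0.6  0.4 -1.7] op 0.0201
-0.7 0.0 1.3 0.002
```

Call:
{"name": "servo_tool", "arguments": {"targets": "0 0 1 0; 0 0 1 0; 0 0 0 0; 0 0 0 0"}}

```text
time: 26.55
tool_pos: [0.5345, -0.1377, 0.1553]
tool_rot: [3.128, -0.012, -0.053]
contact_force: [-0.6, 0.3, -0.2]
opening: 0.0199
```

```bash
python3 pl.py .5335 -.1375 .154 -.055 40;python3 pl.py .5335 -.1375 .154 -.055 40|head -1
```

```text
now 26.55 [ 0.5345 -0.1377  0.1553] [ 3.1281 -0.0116 -0.053 ] F [-0.6  0.3 -0.2] op 0.0199
-1.0 -0.1 1.3 0.002
now 26.55 [ 0.5345 -0.1377  0.1553] [ 3.1281 -0.0116 -0.053 ] F [-0.6  0.3 -0.2] op 0.0199
```

Call:
{"name": "servo_tool", "arguments": {"targets": "0 0 0 0; 0 0 0 0; 0 0 0 0; 0 0 0 0; 0 0 0 0; 0 0 0 0", "hand": 0.6}}

```text
time: 27.3
tool_pos: [0.5345, -0.1377, 0.1549]
tool_rot: [3.128, -0.011, -0.053]
contact_force: [-0.1, 0.5, -0.1]
opening: 0.055
```

```bash
python3 pl.py .5335 -.1375 .25 -.055 40; python3 - <<'E'
from cell import cams
import cv2,pickle
p=cams.read_camera("wrist")
cv2.imwrite("pics/w15.png",p["color"][:,:,::-1])
E
```

```text
now 27.3 [ 0.5345 -0.1377  0.1549] [ 3.1281 -0.0113 -0.053 ] F [-0.1  0.5 -0.1] op 0.055
-0.3 -0.1 -31.7 0.001; -0.3 -0.1 -31.7 0.001; -0.3 -0.1 -31.7 0.001
```

View pics/w15.png

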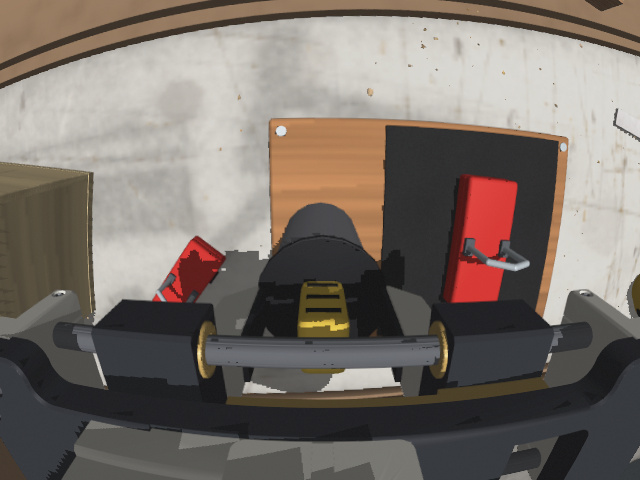

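Released; rise straight up, then back off towards the robot so the top camera can see.

Call:
{"name": "servo_tool", "arguments": {"targets": "0 0 -15 0; 0 0 -25 0; 0 0 -40 0; 0 0 -40 0; 0 0 -30 0; -40 0 0 0; -50 0 0 0; -40 0 0 0; 0 0 0 0; 0 0 0 0"}}

```text
time: 28.6
tool_pos: [0.4007, -0.1286, 0.3181]
tool_rot: [3.123, -0.024, -0.053]
contact_force: [-0.2, 0.5, 0.5]
opening: 0.0551
```

```bash
python3 - <<'E'
from cell import cams,telemetry
import cv2,pickle
s=telemetry.observe();print(s["time"],s["tool_pos"],s["opening"])
d={}
for n in ["side","top","wrist"]:
    p=cams.read_camera(n); d[n]=p
pickle.dump(d,open("d16.pkl","wb"))
cv2.imwrite("pics/s16.png",cv2.resize(d["side"]["color"][180:360,200:430,::-1],None,fx=3.3,fy=3.3,interpolation=cv2.INTER_CUBIC))
cv2.imwrite("pics/t16.png",cv2.resize(d["top"]["color"][195:330,160:500,::-1],None,fx=2.35,fy=2.35,interpolation=cv2.INTER_CUBIC))
E
```

```text
28.6 [ 0.4007452 -0.1286439  0.3180743] 0.055146034848451674
```

View pics/s16.png

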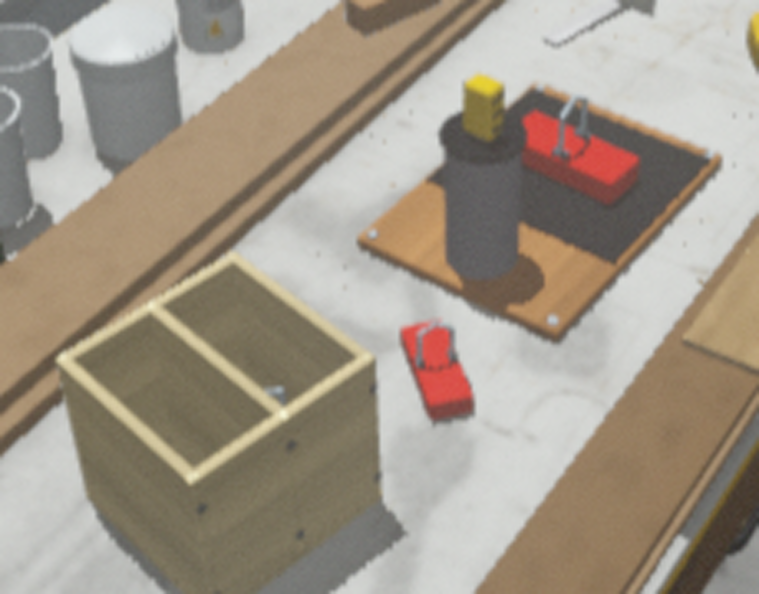

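View pics/t16.png

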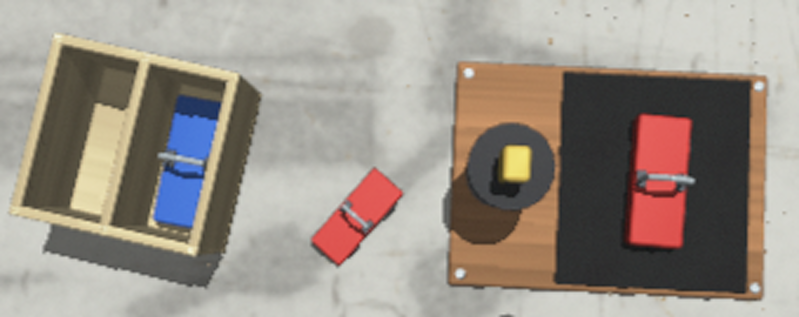

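```bash
python3 - <<'E'
import pickle
from h import *
p=pickle.load(open("d16.pkl","rb"))["top"]
c=lambda u,v:(u/2.35+160,v/2.35+195)
print(np.mean([atz(ray(p,c(*k)),.039) for k in [(638,114),(692,118),(682,247),(630,243)]],0), np.mean([atz(ray(p,c(*k)),.015) for k in [(563,72),(751,78),(746,292),(556,283)]],0))
from cell import robot
print(robot.hand_in())
E
```

```text
[ 0.52543839 -0.26854558  0.039     ] [ 0.52622484 -0.26812509  0.015     ]
the job is handed in; nothing more can be done
None
```

I fished the red cassette out of its bay with the picker and set it upright on the mat. I then hung the picker back in its tube, let go, backed away and handed the job in at about 29 s of the 64 s allowed.

**Cassette:** My last top-camera check puts its centre about 1 mm from the middle of the mat. The wrist camera agreed to about 1.5 mm. It stood level and upright.

**Picker:** In the final pictures the disc lies flat on the tube rim and the handle stands upright. The gripper was open, 13 cm back and about 16 cm above the handle. The measured force was near zero (0.5 N or less on each axis).

**Blue cassette:** It is still in its bay. I left the smaller red look-alike on the worktop alone.

**What was off:** The tool's tilt drifted by up to about 1.4°, which the interface gave no way to correct. I allowed for it in the positions, and no check failed.

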